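# Seat the pipette rest post in its stand base by feel

## Robot

A 6-joint arm with a two-finger parallel gripper is mounted at the origin on a cart in front of the work surface, level with it; the furniture and walls round the work are solid. World frame = base frame: x ahead of the robot, y to its left, z up, the work surface at z = 0. Lengths are in mm, angles in degrees, forces in N, time in s.
With the tool pointing down it reaches from about 350 to 850 mm from the base axis. Payload 8.1 kg.
Tool frame: the origin (TCP) lies midway between the tips of the shut fingers; the grasp point (between the pads) lies hold_point_z behind it (hold_point_z is the distance from the TCP to the grasp point, in mm); z points along the fingers, x is the direction in which the jaws open and shut, and the axes are right-handed (so a half turn about z gives the same grasp; the last joint's range is limited). The gripper opens to 85 mm and grips with 20 to 120 N. Pads are 22 mm wide; open, the fingers measure 114 mm over their backs; the gripper's body (76 mm by 85 mm) begins 54 mm behind the grasp point. The pads swing forward as they close: fully open they stand 13 mm farther back than shut.
Start: joints at [71.54, 7.471, 85.268, -0, 87.261, -4.893], TCP at [140.733, 583.266, 231.292] pointing down, gripper open.
Joint ranges: [-169.43, 169.43], [-51.17, 129.36], [1.28, 143.12], [-76.62, 256.62], [0, 156.53], [-152.29, 152.29]. Speed limits (degrees/s): [136.94, 136.94, 159.86, 180, 180, 180].

## Interface

Orientations are given as [roll, pitch, yaw] about the fixed x, y, z axes, in that order (R = Rz(yaw) Ry(pitch) Rx(roll)).
In Python, from bench import * gives the robot as it stands.
- The arm moves only by the shell command python3 -m pendant 'ROWS' [OPENING] [FORCE]. ROWS is JSON, a list that holds one entry, the list of rows, each a list of 4 numbers: the shift along the tool's x, y, z normalised to -1 to 1, where 1 is 0.02 m, then the turn about the tool's z normalised to -1 to 1, where 1 is 0.08 rad. A call has exactly 10 rows; each row shifts and turns the pose as measured when the row begins, along the tool's axes as they then stand; what a row does not reach is not made up. A row lasts 1/12 s, in which the tool goes at most 41.7 mm and 7.16 degrees, less where a joint would pass 70% of its speed; a pose out of reach is approached as far as the arm can. A call with a number of a shift or a turn outside -1 to 1 is refused whole. A call with a gripper value outside its range is refused whole. OPENING is the gripper's target within -1 to 1 (fully open at 1, half-way at 0, shut at -1), set as the call begins (- or left out, the last holds). The fingers move at their own pace and stop on an object; FORCE is the grip in N (left out, the last holds). Time passes only in rows, so rows that do not move let the fingers close, or fill a call up. It gives the time, the measured TCP pose, the force and the opening at its end, in the units of the state.
- sense(): the state, without advancing time (a new reading comes with each control period).
- snapshot(name): name is "scene" or "top" or "wrist"; returns the picture (420x560x3 uint8, red, green, blue); there is no depth.
- calibration(name): a dict with "mtx" (3x3 intrinsics, pixels), "world_to_cam" (4x4, takes a point from world to camera coordinates); the wrist camera has in their place "hand_eye" (4x4, takes a point from camera to tool coordinates, whose origin is the TCP and whose axes are the tool frame's). Camera axes: x right, y down, z forward; pixel columns grow to the right and rows downward; lengths in mm; the calibration is good to about 2 mm. A picture is of the moment at which its call begins: read the wrist's pose just before it. calibration takes no time and is no camera call.
- hand_in(): hands the job in, once; it reports no verdict.
The state is a dict: "time": time; "joint_pos": joint angles; "qd": joint speeds; "joint_efforts": joint torques, N m; "tool_pos": TCP position; "tcp_rot": TCP orientation; "ft_force": force on the tool from outside, world axes, zero at the start; "wrist_torque": the same for the moment, N m; "finger_gap": finger opening in mm.
Only numpy, scipy, OpenCV 4.12 (cv2) and the standard library are available. Lean on these libraries where they do the work, as an engineer would, in place of code of your own. Each camera call takes 0.05 s, during which the arm holds its last target.

## Task

Lift the tall forked pipette post out of the grey rest block and mount it in the white stand base: lower its foot into the round well, slide it over the well floor under light pressure until it finds the hidden socket (a flush plug covers it), and press it fully home so that its shoulder sits on the well floor. Never press hard, let the post stand there upright and free, and leave the short post, the dish, the beaker and the pen where they are.

Things in the scene. Friction and masses are not known exactly. Their poses are not given: they have to be found in the camera images.
- pipette_post: Tall metal post with a U fork on top, 104 mm high, 120 g, loose, upright in one of the rest block's two holes. Origin: centre of the lower end of its spigot, z up. From there up: round spigot 10 mm diameter, 16 mm long, end chamfered 1 mm; shoulder flange 18 mm diameter to 21 mm; shaft 14 mm diameter to 41 mm; grip block 38 to 82 mm; fork 30 mm wide along x, 6 mm thick, up to 104 mm.
- post_grip (a point): Centre of the post's grip block, 60 mm above the lower end of the spigot; axes as the post's. The block is 44 mm high, 18 mm along x and 16 mm along y; grip its flat +y and -y faces.
- post_tip (a point): Centre of the lower end of the post's spigot; axes as the post's. It starts 8 mm above the worktop.
- rest_block: Fixed grey block, 120 mm along its x, 50 mm along y, 24 mm high; origin at the centre of its underside. Two blind holes of 12 mm diameter, 20 mm deep, at x = -34 and +34 mm hold the two posts: spigot in the hole, flange on the block's top.
- short_post: Short post with a round cap, 55 mm high, same foot, standing in the other hole of the rest block. Origin at the lower end of its spigot. Leave it in place.
- stand_base: Fixed white stand base, 150 mm along its x, 120 mm along y, 45 mm high; origin at the centre of its underside, z up. In the middle of its top is a round well, 40 mm diameter, 14 mm deep, with a flat rigid black floor that hides one upright blind socket for the post's spigot. More than 30 N of the post on the base is too hard; 5 to 10 N is enough.
- well_floor (a point): Centre of the well's floor, 31 mm above the worktop; axes as the base's. The socket (11.5 mm diameter, 1 mm chamfer) has its axis 4 to 9 mm from this point in any direction, anew each time. A black plug fills it flush with the floor; it sinks under about 3 N and stays where pushed. The post is home when its spigot's end is 16 mm below this point, shoulder on the floor.
- petri_3: Small round dish, 55 mm across, 14 mm high, loose on the worktop; bystander. Origin under its centre.
- stain_beaker: Beaker, 95 mm across, 83 mm high, loose on the worktop; bystander. Origin under its centre.
- pen_black: Dark pen, 139 mm long along its y, 12 mm thick, loose on the worktop; bystander. Origin under its centre.
Mind the look-alikes: they are no part of the job. Leave any orange or pink look-alike of the pipette_post alone.

How it is judged (in metres and radians):
On the way, in this order (a step that is already met when the one before it is completed fails the run):
1. the tall post is lifted clear of the rest block (height (world z) of post_tip above 0.035 m), for 0.1 s.
2. the post's foot presses on the floor of the well (horizontal distance between post_tip and well_floor below 0.016 m and z of post_tip in the frame of well_floor below 0.003 m and contact force between pipette_post and stand_base above 1 N), for 0.05 s.
3. the post is pressed fully home in the socket (horizontal distance between post_tip and well_floor below 0.014 m and z of post_tip in the frame of well_floor below -0.0145 m), for 0.1 s.
At the end, for the whole second after the job is handed in: The tall post stands still and released in the socket of the stand base: the end of its spigot is within 14 mm of the well's centre and at least 14.5 mm below the well floor (16 mm is fully home), and it is upright within 0.08 rad (all of step 3 and angle between pipette_post's own z axis and vertical below 0.08 rad and linear speed of pipette_post below 0.01 m/s); the robot touches nothing.
It fails at once if the post is pressed on the stand base with more than 30 N (contact force between pipette_post and stand_base above 30 N).
It fails at once if the short post is moved by more than 15 mm (distance of short_post from where it was at the start of the episode above 0.015 m).
It fails at once if the dish is moved by more than 20 mm (distance of petri_3 from where it was at the start of the episode above 0.02 m).
It fails at once if the beaker is moved by more than 20 mm (distance of stain_beaker from where it was at the start of the episode above 0.02 m).
It fails at once if the pen is moved by more than 20 mm (distance of pen_black from where it was at the start of the episode above 0.02 m).
It also fails if it takes over 72 s, if anything falls off the work surface, if the arm or the gripper's body presses on something with over 40 N, if the wrist force passes 120 N, or if a joint passes its speed limit or range.

## Working session

There is one attempt and no reset: what is moved stays moved. The work goes in short steps, Python scripts to look and compute and a shell command to move; the robot and the scene stay as the last step left them, time stands still between calls to the robot, and variables do not carry over. Pictures are saved under pics/ and viewed, and the job is handed in when it is done.

```bash
ls; mkdir -p pics; python3 - <<'E'
from bench import *
import cv2
s=sense();print({k:(v if not hasattr(v,'tolist') else v) for k,v in s.items()})
import builtins
for n in ["scene","top","wrist"]:
    p=snapshot(n);cv2.imwrite(f"pics/a_{n}.png",p[:,:,::-1]);print(n,calibration(n))
try: print(hold_point_z)
except Exception as e: print(e)
E
```

```text
pics
{'time': 0.0, 'joint_pos': array([ 7.15404460e+01,  7.51656920e+00,  8.53302565e+01,  2.52135861e-03,
        8.72603316e+01, -4.89463654e+00]), 'qd': array([-0.04155706, -0.04842063,  0.00563833,  0.02080264, -0.0499873 ,
        0.0427926 ]), 'joint_efforts': array([-8.50374704e-05, -5.69383764e+01, -5.00562358e+01,  1.34431484e-04,
        1.41524523e-02,  6.50321653e-06]), 'tool_pos': array([140.53215516, 582.74469044, 230.2198238 ]), 'tcp_rot': array([-1.79988348e+02,  1.06551739e-01,  7.64349705e+01]), 'ft_force': array([ 0.25192044, -0.49810598,  0.37052126]), 'wrist_torque': array([-0.01261581, -0.03245522, -0.00271379]), 'finger_gap': 85.62923051494903}
scene {'mtx': array([[446.85791481,   0.        , 277.26048836],
       [  0.        , 446.85791481, 208.73874518],
       [  0.        ,   0.        ,   1.        ]]), 'world_to_cam': array([[ 8.75709277e-01, -4.82549264e-01, -1.67173627e-02,
        -4.49777157e+02],
       [-2.83631927e-01, -4.86086080e-01, -8.26603443e-01,
         2.22350274e+02],
       [ 3.90750806e-01,  7.28605881e-01, -5.62536467e-01,
         8
[... 469 characters left out ...]
031592e-01, -1.51350443e-02, -9.92894493e-01,
         1.02382834e+03],
       [ 0.00000000e+00,  0.00000000e+00,  0.00000000e+00,
         1.00000000e+00]])}
wrist {'mtx': array([[299.72494531,   0.        , 283.9800311 ],
       [  0.        , 299.72494531, 211.63680754],
       [  0.        ,   0.        ,   1.        ]]), 'hand_eye': array([[ 9.99999785e-01,  1.02626112e-04,  6.47639409e-04,
         1.36269397e+00],
       [-3.04243070e-04,  9.47544900e-01,  3.19622543e-01,
        -8.25076666e+01],
       [-5.80865799e-04, -3.19622672e-01,  9.47544727e-01,
        -1.42325351e+02],
       [ 0.00000000e+00,  0.00000000e+00,  0.00000000e+00,
         1.00000000e+00]])}
18.700000000000003
```

View pics/a_scene.png

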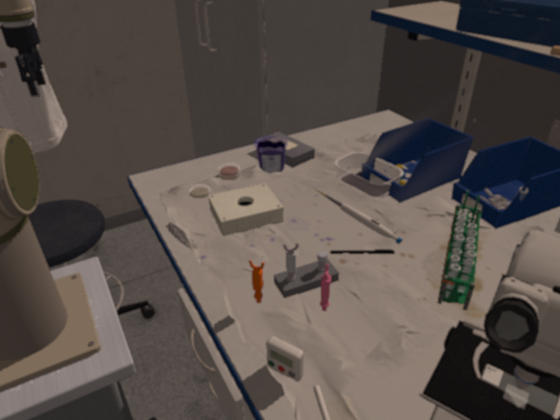

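View pics/a_top.png

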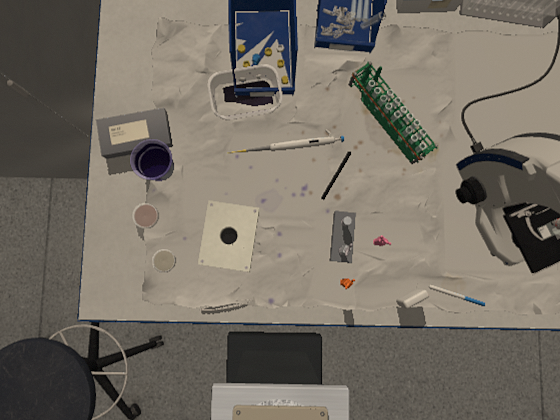

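View pics/a_wrist.png

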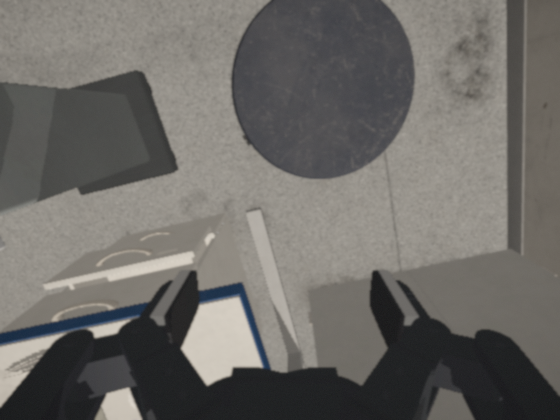

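The images offer these candidates for the tall post:
- Grey forked post in the rest block: scene (290,260), top about (347,250).
- Grey short post with a round cap: scene (322,262), top (347,221).
- Orange look-alike: scene (258,282), top (347,283).
- Pink look-alike: scene (325,290), top (381,241).

By the description it is the grey forked one. I'll check that in a close crop.

```bash
python3 - <<'E'
import cv2,numpy as np
a=cv2.imread("pics/a_scene.png")[225:325,230:350];b=cv2.imread("pics/a_top.png")[195:300,290:410]; c=cv2.imread("pics/a_top.png")[190:280,185:275];d=cv2.imread("pics/a_scene.png")[175:240,200:290]
f=lambda i:cv2.convertScaleAbs(cv2.resize(i,(390,290),interpolation=cv2.INTER_CUBIC),alpha=1.4)
cv2.imwrite("pics/crop1.png",np.vstack([np.hstack([f(a),f(b)]),np.hstack([f(d),f(c)])]))
E
```

```text
(no output)
```

View pics/crop1.png

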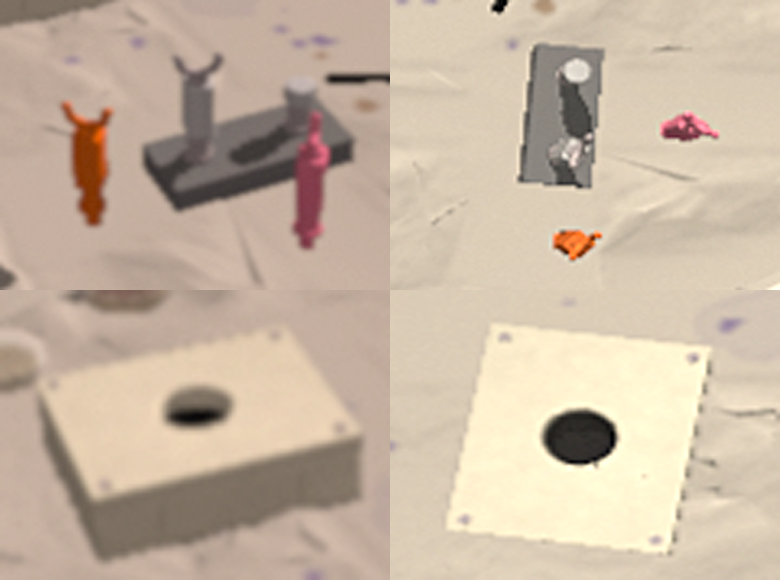

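The crop shows the grey U-forked post in the nearer hole of the block, so that is the target. Next I'll triangulate it from the two views.

```bash
cat > h.py <<'E'
from bench import *
import numpy as np, cv2
from scipy.spatial.transform import Rotation as R
def cam(name,s=None):
    c=calibration(name);K=c["mtx"]
    if name!="wrist": W=c["world_to_cam"]
    else:
        s=s or sense();T=np.eye(4);T[:3,:3]=R.from_euler('xyz',s["tcp_rot"],degrees=True).as_matrix();T[:3,3]=s["tool_pos"]
        W=np.linalg.inv(T@c["hand_eye"])
    return K,W
def ray(kw,px):
    K,W=kw;d=np.linalg.inv(K)@[px[0],px[1],1];Rt=W[:3,:3].T
    d=Rt@d;return -Rt@W[:3,3],d/np.linalg.norm(d)
def plane(kw,px,z):
    o,d=ray(kw,px);return o+d*(z-o[2])/d[2]
def tri(obs):
    A=0;b=0
    for kw,px in obs:
        o,d=ray(kw,px);P=np.eye(3)-np.outer(d,d);A=A+P;b=b+P@o
    X=np.linalg.solve(A,b)
    r=[np.linalg.norm((np.eye(3)-np.outer(d,d))@(X-o)) for o,d in (ray(k,p) for k,p in obs)]
    return X.round(1),np.round(r,1)
def proj(kw,X):
    K,W=kw;p=K@(W[:3,:3]@np.array(X,float)+W[:3,3]);return (p[:2]/p[2]).round(1)
E
python3 - <<'E'
from h import *
T=cam("top");S=cam("scene")
m=lambda x,y,x0,y0,w,h:(x0+x*w/390,y0+y*h/290)
tp=m(568,152,290-390*120/390,195,120,105)
print(tp)
print("well top",plane(T,(228.6,236),45),plane(S,(245.6,201),45), tri([(T,(228.6,236)),(S,(245.6,201))]))
# fork base middle / top of grip
print("post",tri([(T,tp),(S,(230+198*120/390,225+72*100/290))]),plane(T,tp,90))
# block corners top face z=24
for c in [(533,45),(604,50),(591,187),(520,182)]:
    print("blk",plane(T,(290+(c[0]-390)*120/390,195+c[1]*105/290),24).round(1))
for c in [(490,323),(711,347),(671,553),(446,528)]:
    print("base",plane(T,(185+(c[0]-390)*90/390,190+(c[1]-290)*90/290),45).round(1))
for c in [(568,246),(685,128)]: print("look",plane(T,(290+(c[0]-390)*120/390,195+c[1]*105/290),90).round(1))
print(hold_point_z)
E
```

```text
(344.7692307692308, 250.0344827586207)
well top [493.15107382 127.06528734  45.        ] [498.67649573 127.92500983  45.        ] (array([495.2, 126. ,  47. ]), array([2.4, 2.4]))
post (array([ 467.5, -134.1,   94. ]), array([2.9, 2.9])) [ 465.03902334 -133.51808372   90.        ]
blk [ 558.4 -119.4   24. ]
blk [ 555.3 -171.5   24. ]
blk [ 437.9 -161.9   24. ]
blk [ 441.1 -110.5   24. ]
base [575.2 177.3  45. ]
base [560.5  58.4  45. ]
base [412.8  76.   45. ]
base [428. 195.  45.]
look [ 390.8 -133.6   90. ]
look [ 485.9 -213.5   90. ]
18.700000000000003
```

```bash
python3 -m pendant '[[[-0.6,1,0,0],[-0.6,1,0,0],[-0.6,1,0,0],[-0.6,1,0,0],[-0.6,1,0,0],[-0.6,1,0,0],[-0.6,1,0,0],[-0.6,1,0,0],[-0.6,1,0,0],[-0.6,1,0,0]]]' 1 40
```

```text
time: 0.98
tool_pos: [308.5, 413.4, 226.0]
tcp_rot: [-179.8, 0.4, 76.9]
ft_force: [-0.0, -0.4, 1.0]
finger_gap: 85.1
```

```bash
python3 -m pendant '[[[-1,0.85,0,0],[-1,0.85,0,0],[-1,0.85,0,0],[-1,0.85,0,0],[-1,0.85,0,0],[-1,0.85,0,0],[-1,0.85,0,0],[-1,0.85,0,0],[-1,0.85,0,0],[-1,0.85,0,0]]]'
python3 - <<'E'
from h import *
s=sense();print(s["tool_pos"],s["tcp_rot"],s["time"]);p=snapshot("wrist");cv2.imwrite("pics/w1.png",p[:,:,::-1]);np.save("pics/w1.npy",[*s["tool_pos"],*s["tcp_rot"]])
print(proj(cam("wrist",s),[494,127,45]))
E
```

```text
time: 1.82
tool_pos: [432.1, 167.9, 224.2]
tcp_rot: [-179.6, 0.6, 77.0]
ft_force: [0.2, -0.5, 0.0]
finger_gap: 85.5
[432.1024451  167.91899673 224.16956476] [-179.64911659    0.56606668   76.95915189] 1.8167
[262.2 247.6]
```

View pics/w1.png

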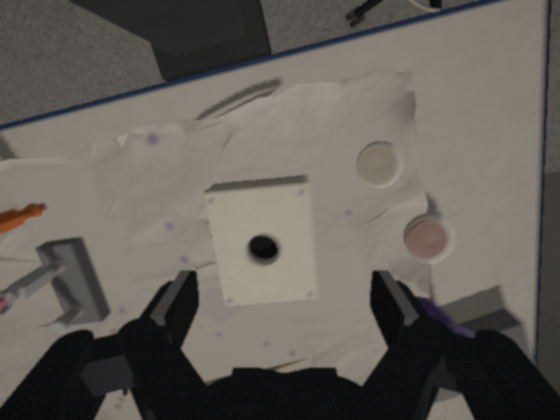

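Well rim at (264,248), predicted (262,248), so the two agree. Orange look-alike at (20,218), and the grey post at left, (25,285), leaning outwards. I'll go on to the post.

```bash
python3 -m pendant '[[[-1,0.2,0,0],[-1,0.2,0,0],[-1,0.2,0,0],[-1,0.2,0,0],[-1,0.2,0,0],[-1,0.2,0,0],[-1,0.2,0,0],[-1,0.2,0,0],[-1,0.2,0,0],[-1,0.2,0,0]]]'
cat > snap.py <<'E'
import sys
from h import *
n=sys.argv[1]
s=sense();print(s["tool_pos"].round(1),s["tcp_rot"].round(2),s["time"],s["ft_force"].round(2),s["finger_gap"]);p=snapshot("wrist");cv2.imwrite(f"pics/{n}.png",p[:,:,::-1]);np.save(f"pics/{n}.npy",[*s["tool_pos"],*s["tcp_rot"]])
E
python3 snap.py w2
```

```text
time: 2.7
tool_pos: [424.9, -47.3, 223.9]
tcp_rot: [-179.5, 0.7, 76.8]
ft_force: [0.3, -0.2, -0.7]
finger_gap: 85.4
[424.9 -47.3 223.9] [-179.52    0.7    76.81] 2.7 [ 0.3  -0.22 -0.66] 85.40575673062096
```

View pics/w2.png

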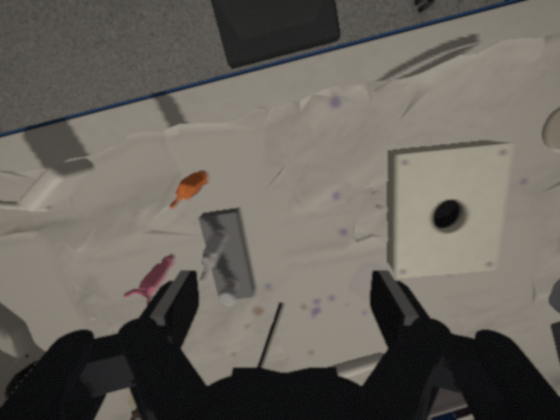

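Post at (212,255) in w2, short cap at (227,298), pink at (155,275), orange at (192,187). I'll centre over the post.

```bash
python3 -m pendant '[[[-0.65,0.4,0,0],[-0.65,0.4,0,0],[-0.65,0.4,0,0],[-0.65,0.4,0,0],[-0.65,0.4,0,0],[-0.65,0.4,0,0],[0,0,0,0],[0,0,0,0],[0,0,0,0],[0,0,0,0]]]'
python3 snap.py w3; python3 - <<'E'
import cv2,numpy as np
a=cv2.imread("pics/w3.png");cv2.imwrite("pics/w3c.png",cv2.resize(a[90:320,180:420],None,fx=2.5,fy=2.5,interpolation=cv2.INTER_CUBIC))
E
```

```text
time: 3.58
tool_pos: [452.7, -139.9, 222.2]
tcp_rot: [-179.3, 0.7, 76.5]
ft_force: [-0.7, -0.5, -0.2]
finger_gap: 85.6
[ 452.7 -139.9  222.2] [-179.29    0.75   76.51] 3.5833 [-0.66 -0.49 -0.21] 85.57348570892825
```

View pics/w3c.png

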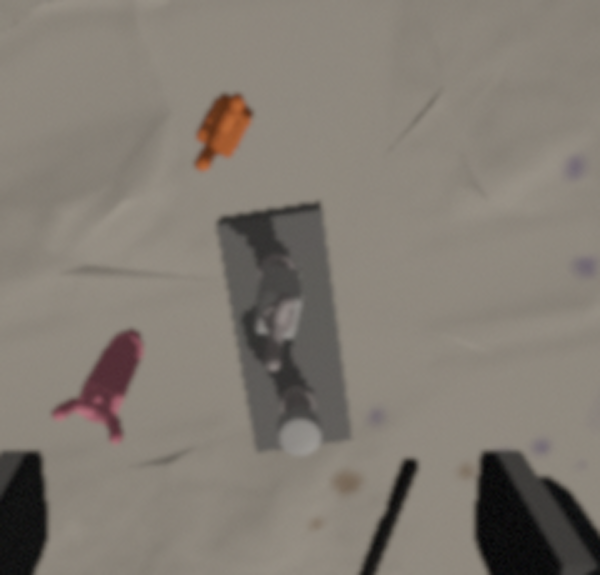

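```bash
python3 - <<'E'
import cv2,numpy as np
a=cv2.imread("pics/w3.png")[170:270,255:335];c=cv2.imread("pics/w2.png")[205:305,180:260]
f=lambda a:cv2.convertScaleAbs(cv2.resize(a,None,fx=5,fy=5,interpolation=cv2.INTER_CUBIC),alpha=1.8)
cv2.imwrite("pics/w3d.png",np.hstack([f(a),f(c)]))
E
```

```text
(no output)
```

View pics/w3d.png

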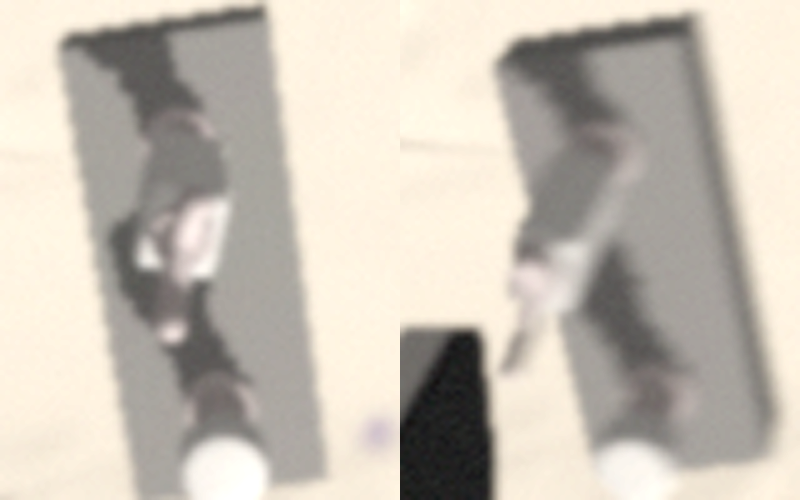

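```bash
python3 - <<'E'
from h import *
S=cam("scene");T=cam("top")
a=cv2.imread("pics/a_scene.png")[235:285,270:320];b=cv2.imread("pics/a_top.png")[235:270,325:360]
f=lambda i:cv2.convertScaleAbs(cv2.resize(i,(400,400),interpolation=cv2.INTER_CUBIC),alpha=1.6)
cv2.imwrite("pics/crop2.png",np.hstack([f(a),f(b)]))
for p in [(284.2,245.7),(297.7,245.7)]: print(plane(S,p,110))
def ld(n):
    v=np.load(f"pics/{n}.npy");return cam("wrist",dict(tool_pos=v[:3],tcp_rot=v[3:]))
W3=ld("w3");W2=ld("w2")
print("tip w3",plane(W3,(255+172/5,170+330/5),110),"w2 tip",plane(W2,(180+(505-400)/5,205+365/5),110))
print("tri tip",tri([(W3,(255+172/5,170+330/5)),(W2,(180+(505-400)/5,205+365/5))]))
c3=(255+185/5,170+237/5);print("blocktop",plane(W3,c3,90))
# flange centres
print("flange",plane(W3,(255+180/5,170+130/5),29),plane(W2,(180+(605-400)/5,205+155/5),29))
# rest block corners z24
for p in [(60,42),(265,12),(330,475),(138,500)]: print("blk",plane(W3,(255+p[0]/5,170+p[1]/5),24).round(1))
E
```

```text
[ 455.72046867 -135.3083628   110.        ]
[ 477.18312948 -147.72010742  110.        ]
tip w3 [ 478.74383392 -140.88124595  110.        ] w2 tip [ 476.09838872 -142.29559174  110.        ]
tri tip (array([ 476.2, -140.9,  112.7]), array([1.4, 1.4]))
blocktop [ 468.43414073 -135.77812558   90.        ]
flange [ 463.2633968  -134.96007385   29.        ] [ 466.78452529 -136.94016032   29.        ]
blk [ 437.7 -157.5   24. ]
blk [ 441.8 -109.9   24. ]
blk [ 561.5 -118.6   24. ]
blk [ 557.4 -167.8   24. ]
```

View pics/crop2.png

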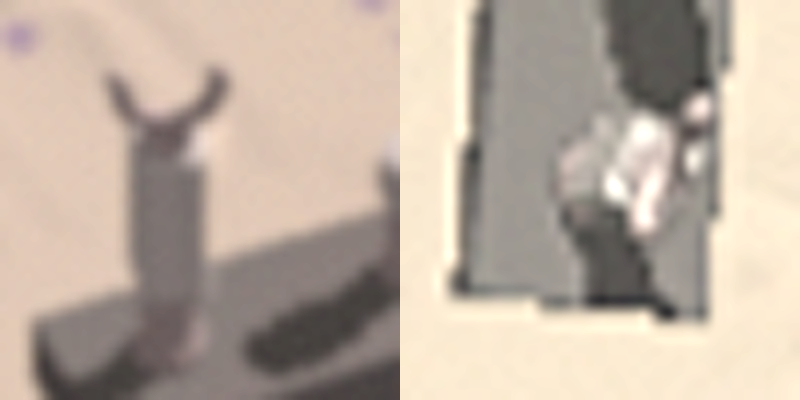

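Two views put the prong tip at z = 112.7, against 112 expected. The post axis is at about (465.7, -135.7) from the flange and the block geometry. The fork runs at about -27°, so the tool yaw should be about 63°.

```bash
python3 -m pendant '[[[0.07,0.12,0,0.6],[0.07,0.12,0,0.6],[0.07,0.12,0,0.6],[0.07,0.12,0,0.6],[0.07,0.12,0,0.6],[0,0,0.9,0],[0,0,0.9,0],[0,0,0.9,0],[0,0,0.9,0],[0,0,0,0]]]' 0 40
python3 snap.py w4; python3 - <<'E'
import cv2,numpy as np
a=cv2.imread("pics/w4.png");cv2.imwrite("pics/w4c.png",cv2.convertScaleAbs(a,alpha=1.6))
E
```

```text
time: 4.47
tool_pos: [466.9, -130.8, 150.6]
tcp_rot: [-179.9, 0.8, 62.5]
ft_force: [0.8, -0.6, -1.3]
finger_gap: 43.0
[ 466.9 -130.8  150.6] [-179.86    0.78   62.53] 4.4667 [ 0.76 -0.63 -1.29] 42.99204233051094
```

View pics/w4c.png

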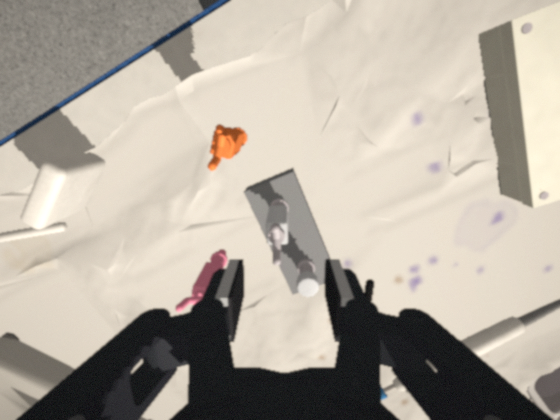

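```bash
python3 - <<'E'
from h import *
v=np.load("pics/w4.npy");W=cam("wrist",dict(tool_pos=v[:3],tcp_rot=v[3:]))
for X in [(465.7,-135.7,29),(465.7,-135.7,90),(465.7,-135.7,112),(466.9,-130.8,112)]: print(X,proj(W,X))
a=cv2.imread("pics/w4.png")[180:300,240:340]
cv2.imwrite("pics/w4d.png",cv2.convertScaleAbs(cv2.resize(a,None,fx=5,fy=5,interpolation=cv2.INTER_CUBIC),alpha=1.8))
E
```

```text
(465.7, -135.7, 29) [278.9 206.8]
(465.7, -135.7, 90) [276.4 232. ]
(465.7, -135.7, 112) [275.2 244.6]
(466.9, -130.8, 112) [282.6 243. ]
```

View pics/w4d.png

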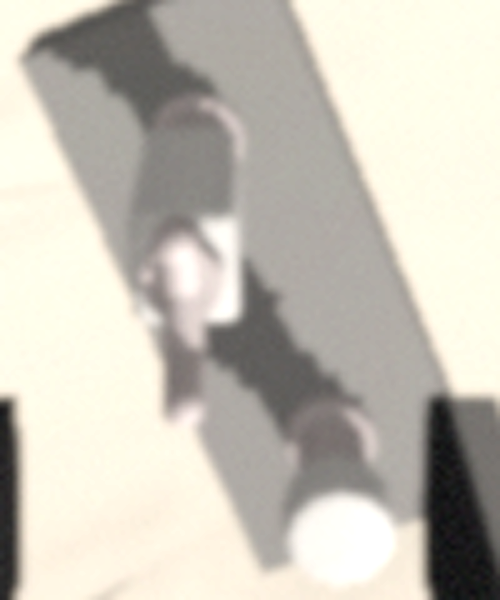

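Block top at (278,233), predicted (276,232), and the fork runs straight down the image, so position and yaw are confirmed. I'll descend.

```bash
python3 -m pendant '[[[-0.11,0.06,0,0],[0,0,0.6,0],[0,0,0.6,0],[0,0,0.6,0],[0,0,0.6,0],[0,0,0.6,0],[0,0,0.6,0],[0,0,0.5,0],[0,0,0,0],[0,0,0,0]]]'
python3 snap.py w5
```

```text
time: 5.35
tool_pos: [471.5, -135.7, 69.8]
tcp_rot: [179.4, 0.7, 62.6]
ft_force: [-0.5, 0.1, -0.2]
finger_gap: 42.4
[ 471.5 -135.7   69.8] [179.44   0.69  62.57] 5.35 [-0.45  0.14 -0.24] 42.44272998264937
```

View pics/w5.png

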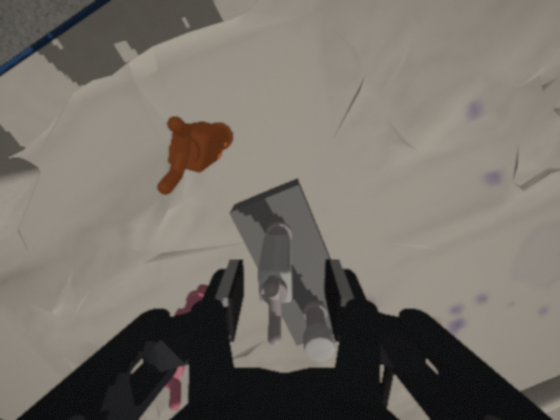

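```bash
python3 -m pendant '[[[-0.05,-0.15,0.2,0],[-0.03,-0.12,0.3,0],[0,0,0.3,0],[0,0,0.25,0],[0,0,0,0],[0,0,0,0],[0,0,0,0],[0,0,0,0],[0,0,0,0],[0,0,0,0]]]'
```

```text
time: 6.23
tool_pos: [467.4, -135.6, 49.5]
tcp_rot: [179.2, 0.7, 62.6]
ft_force: [0.9, -0.0, -0.4]
finger_gap: 42.9
```

```bash
python3 -m pendant '[[[0,0,0,0],[0,0,0,0],[0,0,0,0],[0,0,0,0],[0,0,0,0],[0,0,0,0],[0,0,0,0],[0,0,0,0],[0,0,0,0],[0,0,0,0]]]' -1 40; python3 snap.py w6
```

```text
time: 7.07
tool_pos: [467.6, -136.2, 49.9]
tcp_rot: [179.1, 0.7, 62.6]
ft_force: [-1.1, -0.4, 0.5]
finger_gap: 15.7
[ 467.6 -136.2   49.9] [179.11   0.7   62.57] 7.0667 [-1.13 -0.42  0.52] 15.650639113438256
```

View pics/w6.png

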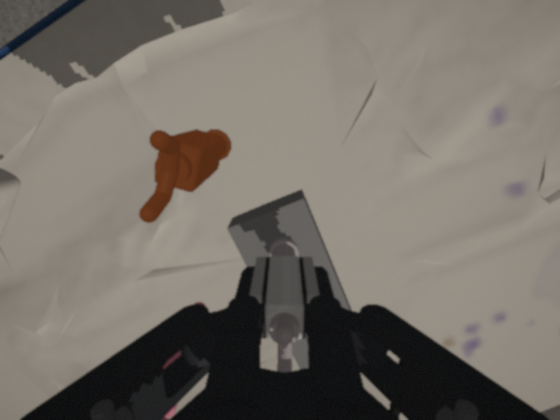

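Gap is 15.7 mm against 16, so the post is held between the pads. I'll lift.

```bash
python3 -m pendant '[[[0,0,-0.3,0],[0,0,-0.4,0],[0,0,-0.6,0],[0,0,-0.6,0],[0,0,-0.6,0],[0,0,-0.6,0],[0,0,-0.6,0],[0,0,-0.6,0],[0,0,0,0],[0,0,0,0]]]'; python3 snap.py w7;  python3 - <<'E'
from bench import *
import cv2
p=snapshot("scene")[180:330,180:380];cv2.imwrite("pics/s2.png",cv2.resize(p[:,:,::-1],None,fx=3.5,fy=3.5))
E
```

```text
time: 7.95
tool_pos: [466.9, -133.4, 144.9]
tcp_rot: [179.1, 0.6, 62.6]
ft_force: [-0.3, 0.4, -1.8]
finger_gap: 15.6
[ 466.9 -133.4  144.9] [179.07   0.58  62.58] 7.95 [-0.25  0.4  -1.82] 15.552308555489626
```

View pics/s2.png

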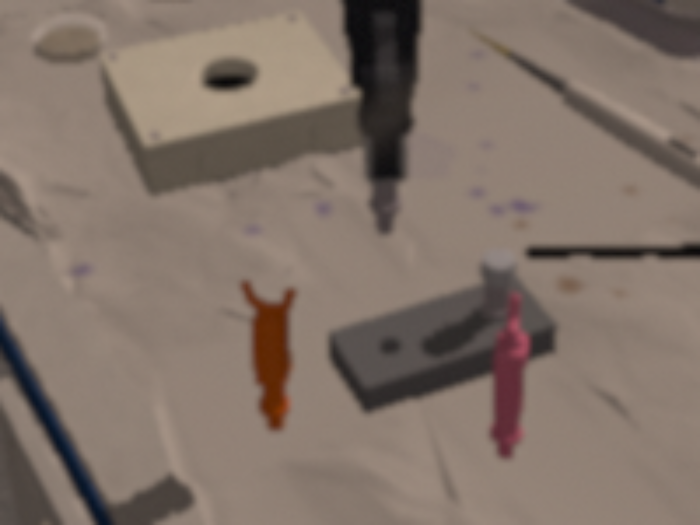

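View pics/w7.png

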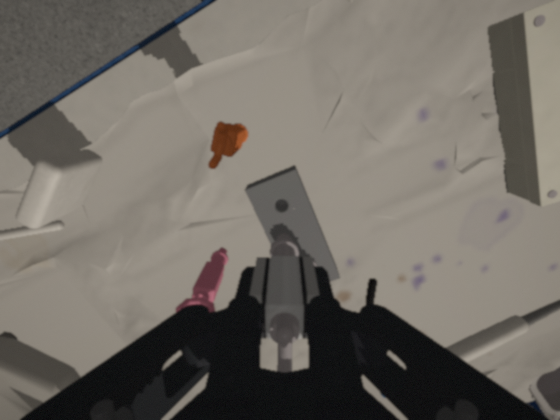

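Lifted, with the hole empty at wrist (282,206). Now the well centre from the rim, in w1, w2 and the fixed views.

```bash
python3 - <<'E'
from h import *
def ld(n):
    v=np.load(f"pics/{n}.npy");return cam("wrist",dict(tool_pos=v[:3],tcp_rot=v[3:]))
obs=[]
for n,f,kw,g in [("w1","w1",ld("w1"),(264,248)),("w2","w2",ld("w2"),(449,214)),("top","a_top",cam("top"),(228,236)),("scene","a_scene",cam("scene"),(246,201))]:
    im=cv2.imread(f"pics/{f}.png");gy=cv2.cvtColor(im,6);x,y=g
    L=np.percentile(gy[y-25:y+25,x-25:x+25],85);m=(gy<0.8*L).astype(np.uint8)
    m=m[y-22:y+23,x-22:x+23].copy()
    cs,_=cv2.findContours(m,0,1);
    cs=[c for c in cs if cv2.contourArea(c)>50 and cv2.pointPolygonTest(c,(22,22),True)>-8]
    c=max(cs,key=cv2.contourArea);e=cv2.fitEllipse(c);p=(e[0][0]+x-22,e[0][1]+y-22)
    pts=np.array([plane(kw,q+[x-22,y-22],45)[:2] for q in c[:,0].astype(float)])
    (cc,r)=cv2.minEnclosingCircle(pts.astype(np.float32))
    print(n,np.round(p,1),np.round(e[1],1),"on z45",plane(kw,p,45).round(1),"circ",np.round(cc,1),round(r,1));obs.append((kw,p))
print(tri(obs[:2]),tri(obs[:3]),tri(obs))
E
```

```text
w1 [263.1 249.3] [31.2 33.6] on z45 [496.1 127.5  45. ] circ [496.5 127.4] 20.7
w2 [448.8 215.8] [32.2 37.7] on z45 [494.5 126.6  45. ] circ [494.9 126.7] 21.0
top [228.2 235.3] [17.  17.1] on z45 [494.8 127.9  45. ] circ [494.1 127.8] 21.3
scene [245.2 200.9] [ 8.9 15.8] on z45 [498.1 129.   45. ] circ [497.  130.1] 21.5
(array([495.8, 127.4,  43.7]), array([0.7, 0.7])) (array([495.3, 127.5,  44.5]), array([0.9, 0.7, 0.7])) (array([495.6, 127.4,  45.5]), array([0.3, 1.4, 1. , 1.9]))
```

Well centre (495.4, 127.3), rim z about 45, radius about 20.5, all as the text says. Travel over it at this height.

```bash
python3 -m pendant '[[[1,-0.38,0,0],[1,-0.38,0,0],[1,-0.38,0,0],[1,-0.38,0,0],[1,-0.38,0,0],[1,-0.38,0,0],[1,-0.38,0,0],[1,-0.38,0,0],[1,-0.38,0,0],[1,-0.38,0,0]]]'; python3 -m pendant '[[[0.9,-0.38,0,0],[0.7,-0.3,0,0],[0.4,-0.1,0,0],[0,0,0,0],[0,0,0,0],[0,0,0,0],[0,0,0,0],[0,0,0,0],[0,0,0,0],[0,0,0,0]]]'; python3 snap.py w8;  python3 - <<'E'
import cv2
a=cv2.imread("pics/w8.png")[150:380,180:400];cv2.imwrite("pics/w8c.png",cv2.convertScaleAbs(cv2.resize(a,None,fx=2.6,fy=2.6,interpolation=2),alpha=1.5))
E
```

```text
time: 8.88
tool_pos: [485.7, 84.9, 130.3]
tcp_rot: [179.9, 1.0, 62.2]
ft_force: [0.1, -0.4, -1.0]
finger_gap: 15.8
time: 9.72
tool_pos: [486.6, 129.5, 123.2]
tcp_rot: [-179.6, 1.3, 62.2]
ft_force: [0.9, -0.3, -1.1]
finger_gap: 15.4
[486.6 129.5 123.2] [-179.58    1.35   62.25] 9.7167 [ 0.87 -0.35 -1.09] 15.374022427456202
```

View pics/w8c.png

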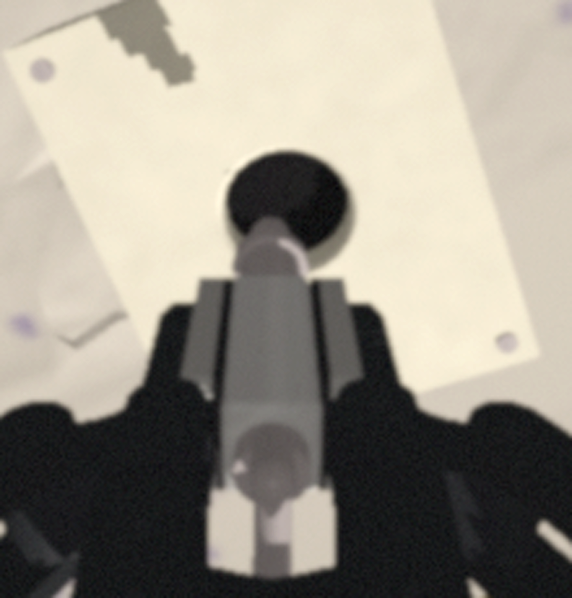

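```bash
python3 - <<'E'
from h import *
c=calibration("wrist");K=c["mtx"];H=c["hand_eye"]
def tl(p,z):
    d=H[:3,:3]@np.linalg.inv(K)@[p[0],p[1],1];o=H[:3,3];return (o+d*(z-o[2])/d[2]).round(2)
q=lambda x,y:(180+x/2.6,150+y/2.6)
print("spigot end -y edge",tl(q(270,218),42))
print("spigot sides @end",tl(q(250,226),41),tl(q(291,224),41))
print("flange sides",tl(q(234,268),26),tl(q(309,268),26))
print("block sides top",tl(q(221,402),-1),tl(q(325,402),-1))
a=cv2.imread("pics/w8.png")[215:265,250:320];cv2.imwrite("pics/w8d.png",cv2.convertScaleAbs(cv2.resize(a,None,fx=10,fy=10,interpolation=2),alpha=3.0))
E
```

```text
spigot end -y edge [ 1.32 -5.07 42.  ]
spigot sides @end [-3.79 -3.28 41.  ] [ 6.68 -3.84 41.  ]
flange sides [-7.29  1.12 26.  ] [10.64  1.12 26.  ]
block sides top [-9.16 19.36 -1.  ] [13.08 19.36 -1.  ]
```

View pics/w8d.png

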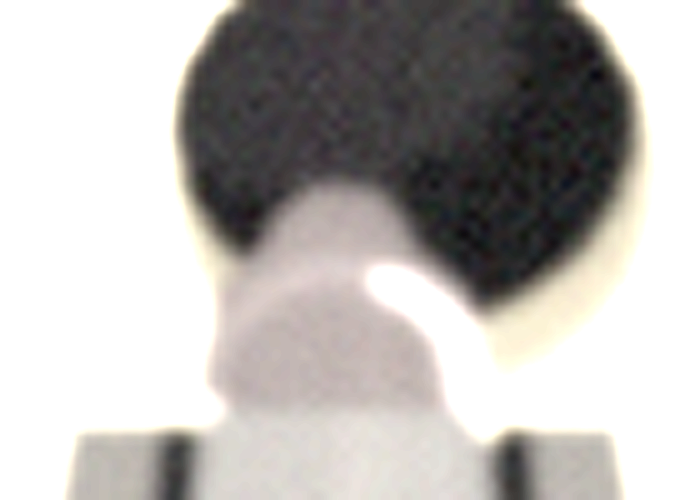

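```bash
cat > tip.py <<'E'
from h import *
import sys
s=sense();Rm=R.from_euler('xyz',s["tcp_rot"],degrees=True).as_matrix()
tip=s["tool_pos"]+Rm@np.array([0.5,-1,42])
off=tip-np.array([495.4,127.3,31])
print("t",s["time"],"tcp",s["tool_pos"].round(1),"rot",s["tcp_rot"].round(2),"F",s["ft_force"].round(1),"Tq",s["wrist_torque"].round(2),"gap",round(s["finger_gap"],1))
print("tip off well",off.round(1),"r",np.hypot(*off[:2]).round(1),"ang",np.degrees(np.arctan2(off[1],off[0])).round())
print("to well centre in tool axes(mm)",(Rm.T@-off).round(1), "tool z",Rm[:,2].round(3))
E
python3 tip.py
```

```text
t 9.7667 tcp [486.6 129.5 123.1] rot [-179.58    1.35   62.24] F [ 0.8  0.9 -0.6] Tq [ 0.03 -0.02 -0.04] gap 15.2
tip off well [-10.2   2.4  50.2] r 10.4 ang 167.0
to well centre in tool axes(mm) [ 3.8 10.5 50. ] tool z [-0.017 -0.017 -1.   ]
```

```bash
python3 -m pendant '[[[0.1,0.26,0,0],[0.1,0.26,0,0],[0,0,0.25,0],[0,0,0.25,0],[0,0,0.25,0],[0,0,0.25,0],[0,0,0.25,0],[0,0,0.2,0],[0,0,0,0],[0,0,0,0]]]'; python3 tip.py; python3 snap.py w9;  python3 - <<'E'
import cv2
a=cv2.imread("pics/w9.png")[150:350,180:400];cv2.imwrite("pics/w9c.png",cv2.convertScaleAbs(cv2.resize(a,None,fx=2.6,fy=2.6,interpolation=2),alpha=2.))
E
```

```text
time: 10.6
tool_pos: [497.9, 126.9, 89.8]
tcp_rot: [-179.5, 1.4, 62.2]
ft_force: [-0.1, 0.9, -0.1]
finger_gap: 15.7
t 10.6 tcp [497.9 126.9  89.8] rot [-179.52    1.39   62.21] F [-0.1  0.9 -0.1] Tq [-0.01  0.02  0.01] gap 15.7
tip off well [ 1.  -0.2 16.8] r 1.1 ang -10.0
to well centre in tool axes(mm) [ 0.1 -0.9 16.9] tool z [-0.019 -0.018 -1.   ]
[497.9 126.9  89.8] [-179.52    1.39   62.21] 10.6 [-0.05  0.9  -0.11] 15.742460345847787
```

View pics/w9c.png

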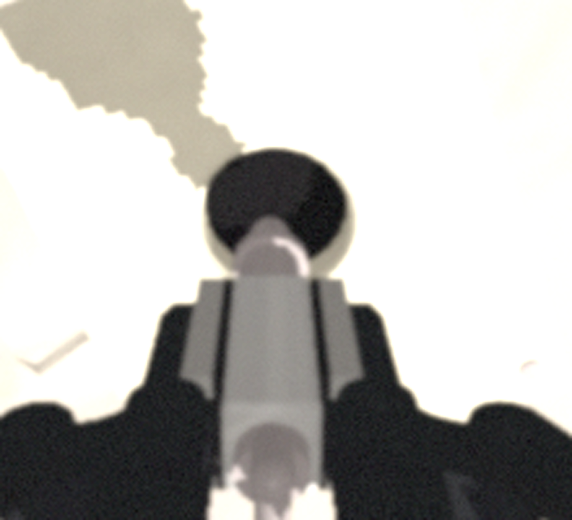

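```bash
cat > rim.py <<'E'
from h import *
import sys
# rim fit in tool frame from wrist picture n
def rim(n,verbose=True):
    v=np.load(f"pics/{n}.npy");im=cv2.imread(f"pics/{n}.png");g=cv2.GaussianBlur(cv2.cvtColor(im,6),(3,3),0)
    c=calibration("wrist");K=c["mtx"];H=c["hand_eye"];zr=v[2]-45
    def tl(p,z):
        d=H[:3,:3]@np.linalg.inv(K)@[p[0],p[1],1];o=H[:3,3];return o+d*(z-o[2])/d[2]
    L=g[150:330,200:370].max();m=(g<0.68*np.percentile(g[190:250,230:350],92)).astype(np.uint8)
    m[int(sys.argv[2]) if len(sys.argv)>2 else 262:]=0;m[:195]=0
    cs,_=cv2.findContours(m,0,1);cs=[k for k in cs if 150<cv2.boundingRect(k)[0]+0<330];k=max(cs,key=cv2.contourArea)[:,0].astype(float)
    P=np.array([tl(p,zr)[:2] for p in k])
    from scipy.optimize import least_squares
    f=lambda q:np.hypot(P[:,0]-q[0],P[:,1]-q[1])-20
    q=least_squares(f,[0,0],loss='soft_l1',f_scale=0.7).x
    r=f(q);print("rim centre tool xy",q.round(2),"inliers",(abs(r)<1).sum(),len(P))
    dbg=cv2.convertScaleAbs(im,alpha=2)
    for p,e in zip(k,r): cv2.circle(dbg,(int(p[0]),int(p[1])),0,(0,255,0) if abs(e)<1 else (0,0,255),-1)
    cv2.imwrite(f"pics/{n}_rim.png",cv2.resize(dbg[170:300,210:350],None,fx=4,fy=4,interpolation=0))
rim(sys.argv[1])
E
python3 rim.py w9 250
```

```text
rim centre tool xy [ -0.85 -10.84] inliers 33 226
```

View pics/w9_rim.png

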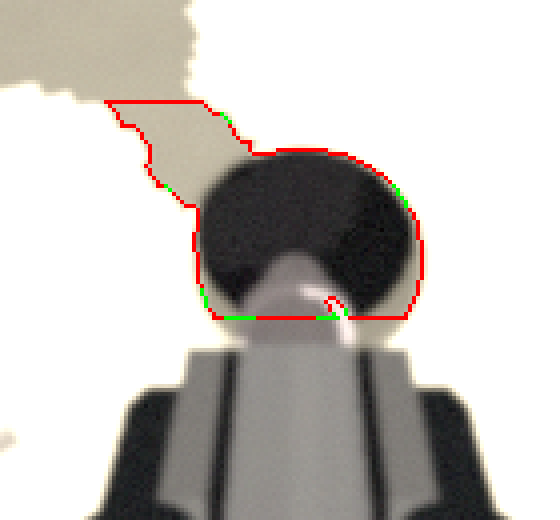

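```bash
python3 - <<'E'
from h import *
from scipy.optimize import least_squares
c=calibration("wrist");K=c["mtx"];H=c["hand_eye"]
def tl(p,z):
    d=H[:3,:3]@np.linalg.inv(K)@[p[0],p[1],1];o=H[:3,3];return o+d*(z-o[2])/d[2]
pts=[(196,240),(195,265),(203,295),(217,317),(300,149),(340,154),(385,180),(412,212),(421,245),(420,275),(408,312)]
P=np.array([tl((210+(x+.5)/4,170+(y+.5)/4),44.8)[:2] for x,y in pts])
q=least_squares(lambda q:np.hypot(P[:,0]-q[0],P[:,1]-q[1])-q[2],[0,0,20]).x
print(q.round(2)); print("spigot -y edge",tl((210+296/4,170+250/4),42).round(2))
E
```

```text
[ 3.65 -3.14 19.27]
spigot -y edge [ 1.42 -6.04 42.  ]
```

The wrist view puts the well about 2 mm further along tool +x than my estimate. I'll take about (496.3, 128.9) and come down near the floor.

```bash
sed -i 's/495.4,127.3,31/496.3,128.9,31/' tip.py; python3 -m pendant '[[[0.05,-0.02,0.1,0],[0.05,-0.02,0.1,0],[0,0,0.1,0],[0,0,0.1,0],[0,0,0.1,0],[0,0,0.1,0],[0,0,0,0],[0,0,0,0],[0,0,0,0],[0,0,0,0]]]'; python3 tip.py
```

```text
time: 11.48
tool_pos: [498.6, 129.3, 77.6]
tcp_rot: [-179.6, 1.3, 62.2]
ft_force: [0.3, 0.0, -0.3]
finger_gap: 15.5
t 11.4833 tcp [498.6 129.3  77.6] rot [-179.6     1.33   62.22] F [ 0.3  0.  -0.3] Tq [ 0.01 -0.03 -0.02] gap 15.5
tip off well [0.9 0.6 4.6] r 1.1 ang 32.0
to well centre in tool axes(mm) [-0.9 -0.5  4.6] tool z [-0.017 -0.017 -1.   ]
```

```bash
python3 -m pendant '[[[0,0,0.03,0],[0,0,0.03,0],[0,0,0.03,0],[0,0,0.03,0],[0,0,0.03,0],[0,0,0.03,0],[0,0,0.03,0],[0,0,0.03,0],[0,0,0.03,0],[0,0,0.03,0]]]'; python3 tip.py
```

```text
time: 12.32
tool_pos: [499.2, 129.2, 72.6]
tcp_rot: [-179.7, 1.3, 62.2]
ft_force: [-4.1, -1.3, 7.9]
finger_gap: 15.8
t 12.3167 tcp [499.2 129.2  72.6] rot [-179.66    1.29   62.21] F [-4.1 -1.3  7.9] Tq [-0.1   0.81  0.05] gap 15.8
tip off well [ 1.5  0.5 -0.4] r 1.6 ang 18.0
to well centre in tool axes(mm) [-1.2 -1.1 -0.3] tool z [-0.016 -0.017 -1.   ]
```

Contact at TCP z 72.6 with 7.9 N, so a 0.6 mm push gives about 8 N and keeps the force bounded. I'll start the sweep outwards and then round a circle of about 6.5 mm.

```bash
python3 -m pendant '[[[0.04,0.04,0.025,0],[0.04,0.04,0.025,0],[0.04,0.04,0.025,0],[0.04,0.04,0.025,0],[-0.038,0.032,0.025,0],[-0.043,0.026,0.025,0],[-0.046,0.019,0.025,0],[-0.049,0.012,0.025,0],[-0.05,0.004,0.025,0],[-0.05,-0.003,0.025,0]]]'; python3 tip.py
```

```text
time: 13.15
tool_pos: [504.9, 127.0, 72.7]
tcp_rot: [-179.8, 1.0, 62.2]
ft_force: [0.1, 3.0, 4.9]
finger_gap: 15.3
t 13.15 tcp [504.9 127.   72.7] rot [-179.79    0.96   62.25] F [0.1 3.  4.9] Tq [ 0.66  0.07 -0.05] gap 15.3
tip off well [ 7.5 -1.5 -0.3] r 7.7 ang -11.0
to well centre in tool axes(mm) [-2.2 -7.3 -0.2] tool z [-0.011 -0.013 -1.   ]
```

```bash
python3 -m pendant '[[[-0.054,0.008,0.03,0],[-0.055,-0.001,0.03,0],[-0.054,-0.010,0.03,0],[-0.052,-0.018,0.03,0],[-0.049,-0.024,0.03,0],[-0.046,-0.031,0.03,0],[-0.041,-0.037,0.03,0],[-0.035,-0.042,0.03,0],[-0.028,-0.047,0.03,0],[-0.021,-0.051,0.03,0]]]'; python3 tip.py
```

```text
time: 13.98
tool_pos: [504.2, 124.0, 72.7]
tcp_rot: [179.4, 0.1, 62.2]
ft_force: [2.2, 1.4, 5.4]
finger_gap: 15.7
t 13.9833 tcp [504.2 124.   72.7] rot [1.794e+02 1.300e-01 6.224e+01] F [2.2 1.4 5.4] Tq [ 0.22 -0.58 -0.01] gap 15.7
tip off well [ 7.6 -4.3 -0.3] r 8.7 ang -30.0
to well centre in tool axes(mm) [ 0.3 -8.7 -0.4] tool z [ 0.008 -0.007 -1.   ]
```

The TCP moved much less than commanded and the tilt changed. I'll look at how the post sits in the grip.

```bash
python3 snap.py w10;  python3 - <<'E'
import cv2
from bench import *
a=cv2.imread("pics/w10.png")[170:350,180:400];cv2.imwrite("pics/w10c.png",cv2.convertScaleAbs(cv2.resize(a,None,fx=2.6,fy=2.6,interpolation=2),alpha=2.))
p=snapshot("scene")[120:250,180:310];cv2.imwrite("pics/s3.png",cv2.convertScaleAbs(cv2.resize(p[:,:,::-1],None,fx=4.5,fy=4.5,interpolation=2),alpha=1.8))
E
```

```text
[504.2 124.   72.7] [1.794e+02 1.300e-01 6.224e+01] 13.9833 [2.19 1.36 5.37] 15.712504666141918
```

View pics/w10c.png

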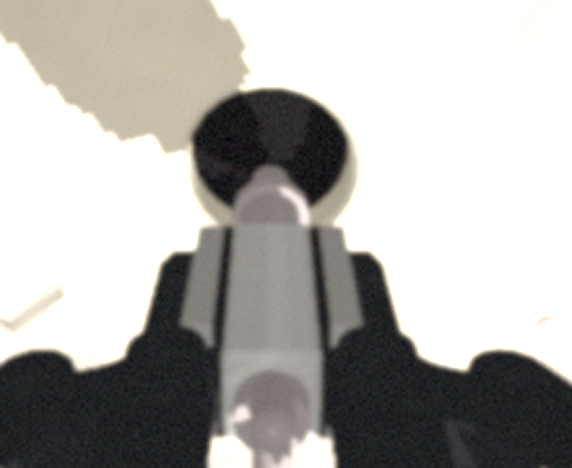

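View pics/s3.png

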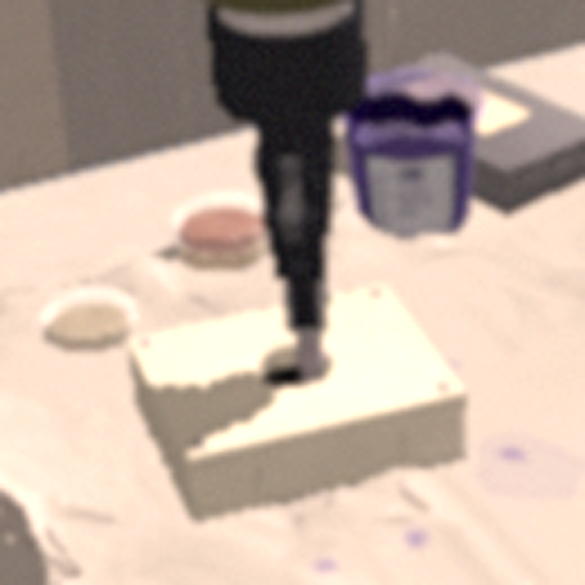

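The post has not shifted in the grip, and the tip is at the same pixel (284,233). Friction is simply eating the 1 mm steps, so I'll use 2 mm lateral steps at the same light push.

```bash
python3 -m pendant '[[[-0.074,-0.067,0.025,0],[-0.074,-0.067,0.025,0],[-0.074,-0.067,0.025,0],[-0.074,-0.067,0.025,0],[-0.07,-0.07,0.025,0],[-0.06,-0.08,0.025,0],[-0.06,-0.08,0.025,0],[-0.045,-0.09,0.025,0],[0,0,0.025,0],[0,0,0.025,0]]]'; python3 tip.py
```

```text
time: 14.92
tool_pos: [495.0, 118.9, 72.6]
tcp_rot: [178.5, -0.3, 62.2]
ft_force: [-2.0, 2.1, 10.8]
finger_gap: 15.8
t 14.9167 tcp [495.  118.9  72.6] rot [178.53  -0.32  62.22] F [-2.   2.1 10.8] Tq [ 0.54  0.43 -0.04] gap 15.8
tip off well [-0.9 -9.4 -0.4] r 9.4 ang -95.0
to well centre in tool axes(mm) [ 8.7 -3.6 -0.5] tool z [ 0.025 -0.007 -1.   ]
```

```bash
python3 -m pendant '[[[0.03,-0.1,0.02,0],[0.03,-0.1,0.02,0],[0.03,-0.1,0.02,0],[0.03,-0.1,0.02,0],[0.03,-0.1,0.02,0],[0.06,-0.08,0.02,0],[0.07,-0.08,0.02,0],[0.07,-0.06,0.02,0],[0,0,0.02,0],[0,0,0.02,0]]]'; python3 tip.py
```

```text
time: 15.75
tool_pos: [488.5, 125.4, 69.8]
tcp_rot: [177.8, 0.0, 62.2]
ft_force: [2.2, 0.7, 3.0]
finger_gap: 15.5
t 15.75 tcp [488.5 125.4  69.8] rot [1.778e+02 2.000e-02 6.216e+01] F [2.2 0.7 3. ] Tq [-0.04 -0.33 -0.  ] gap 15.5
tip off well [-7.1 -3.4 -3.2] r 7.8 ang -154.0
to well centre in tool axes(mm) [ 6.3  4.8 -3.1] tool z [ 0.034 -0.018 -0.999]
```

The tip is 3 mm below the floor, so the socket is found at tool offset (-6.3,-4.8). Now straight in.

```bash
python3 -m pendant '[[[0,0,0.03,0],[0,0,0.03,0],[0,0,0.03,0],[0,0,0.03,0],[0,0,0.03,0],[0,0,0.03,0],[0,0,0.03,0],[0,0,0.03,0],[0,0,0.03,0],[0,0,0.03,0]]]'; python3 tip.py
```

```text
time: 16.58
tool_pos: [488.6, 125.3, 63.0]
tcp_rot: [177.8, 0.0, 62.2]
ft_force: [1.7, -0.9, 3.8]
finger_gap: 15.4
t 16.5833 tcp [488.6 125.3  63. ] rot [1.7783e+02 2.0000e-02 6.2170e+01] F [ 1.7 -0.9  3.8] Tq [-0.15 -0.33  0.03] gap 15.4
tip off well [ -6.9  -3.4 -10. ] r 7.8 ang -154.0
to well centre in tool axes(mm) [ 6.3  4.9 -9.8] tool z [ 0.033 -0.018 -0.999]
```

Going in smoothly at about 4 N.

```bash
python3 -m pendant '[[[0,0,0.03,0],[0,0,0.03,0],[0,0,0.03,0],[0,0,0.03,0],[0,0,0.03,0],[0,0,0.03,0],[0,0,0.03,0],[0,0,0.03,0],[0,0,0.03,0],[0,0,0.03,0]]]'; python3 tip.py
```

```text
time: 17.42
tool_pos: [488.8, 125.2, 56.7]
tcp_rot: [177.8, 0.0, 62.2]
ft_force: [-2.5, -0.3, 13.7]
finger_gap: 15.4
t 17.4167 tcp [488.8 125.2  56.7] rot [1.7783e+02 2.0000e-02 6.2170e+01] F [-2.5 -0.3 13.7] Tq [-0.29  0.51  0.  ] gap 15.4
tip off well [ -6.7  -3.5 -16.3] r 7.6 ang -152.0
to well centre in tool axes(mm) [  6.2   4.9 -16.2] tool z [ 0.033 -0.018 -0.999]
```

Depth from contact is 15.9 mm and the force has risen to 13.7 N, so the shoulder is on the floor. I'll relax the push, then open.

```bash
python3 -m pendant '[[[0,0,0,0],[0,0,0,0],[0,0,0,0],[0,0,0,0],[0,0,0,0],[0,0,0,0],[0,0,0,0],[0,0,0,0],[0,0,0,0],[0,0,0,0]]]'; python3 tip.py; python3 -m pendant '[[[0,0,0,0],[0,0,0,0],[0,0,0,0],[0,0,0,0],[0,0,0,0],[0,0,0,0],[0,0,0,0],[0,0,0,0],[0,0,0,0],[0,0,0,0]]]' 0 20; python3 snap.py w11
```

```text
time: 18.25
tool_pos: [488.8, 125.2, 56.8]
tcp_rot: [177.8, 0.0, 62.2]
ft_force: [1.1, -1.9, 4.7]
finger_gap: 15.1
t 18.25 tcp [488.8 125.2  56.8] rot [1.7785e+02 3.0000e-02 6.2170e+01] F [ 1.1 -1.9  4.7] Tq [-0.14 -0.26 -0.03] gap 15.1
tip off well [ -6.8  -3.5 -16.2] r 7.7 ang -153.0
to well centre in tool axes(mm) [  6.3   5.  -16.1] tool z [ 0.033 -0.018 -0.999]
time: 19.08
tool_pos: [484.0, 125.2, 52.7]
tcp_rot: [178.3, 0.3, 62.2]
ft_force: [-0.1, 0.4, 0.7]
finger_gap: 42.8
[484.  125.2  52.7] [178.33   0.32  62.18] 19.0833 [-0.12  0.37  0.67] 42.75512365631812
```

View pics/w11.png

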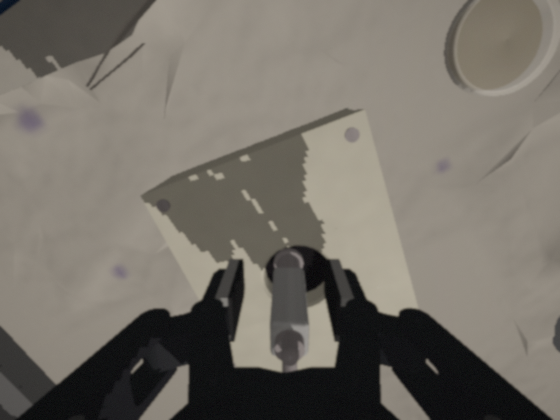

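Open at 42.8 mm, and the post stands in the well. I'll rise clear.

```bash
python3 -m pendant '[[[0,0,-0.3,0],[0,0,-0.5,0],[0,0,-0.7,0],[0,0,-0.8,0],[0,0,-0.8,0],[0,0,-0.8,0],[0,0,-0.8,0],[0,0,-0.8,0],[0,0,-0.8,0],[0,0,0,0]]]'; python3 -m pendant '[[[0,0,0,0],[0,0,0,0],[0,-0.8,0,0],[0,-0.8,0,0],[0,-0.8,0,0],[0,-0.8,0,0],[0,-0.8,0,0],[0,-0.8,0,0],[0,0,0,0],[0,0,0,0]]]'; python3 snap.py w12;python3 - <<'E'
from bench import *
import cv2,numpy as np
f=lambda p:cv2.convertScaleAbs(cv2.resize(p,(390,390),interpolation=2),alpha=1.6)
a=snapshot("scene")[:,:,::-1];b=snapshot("top")[:,:,::-1];cv2.imwrite("pics/s4f.png",a);cv2.imwrite("pics/t4f.png",b)
cv2.imwrite("pics/s4.png",np.hstack([f(a[140:240,195:295]),f(b[195:275,190:270])]))
E
```

```text
time: 19.97
tool_pos: [480.7, 127.7, 192.2]
tcp_rot: [178.2, 0.2, 62.2]
ft_force: [-0.2, 0.2, 1.1]
finger_gap: 42.8
time: 20.8
tool_pos: [389.6, 172.4, 183.3]
tcp_rot: [178.5, 0.5, 62.1]
ft_force: [-0.2, 0.4, 0.5]
finger_gap: 42.5
[389.6 172.4 183.3] [178.49   0.54  62.09] 20.8 [-0.2   0.38  0.49] 42.50207331557168
```

View pics/s4.png

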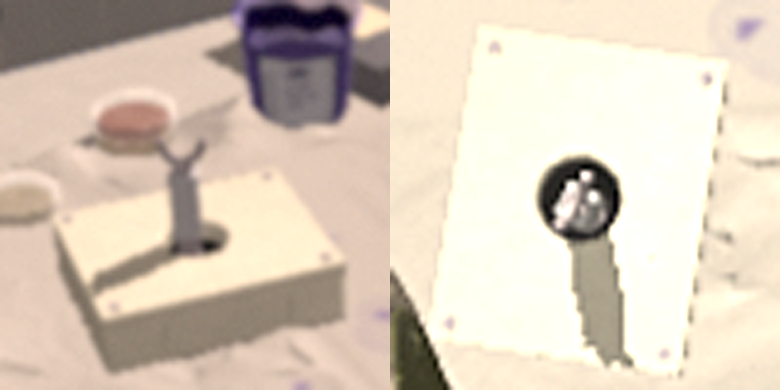

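View pics/s4f.png

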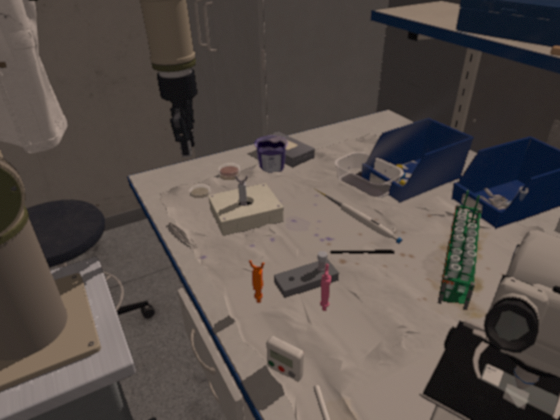

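View pics/w12.png

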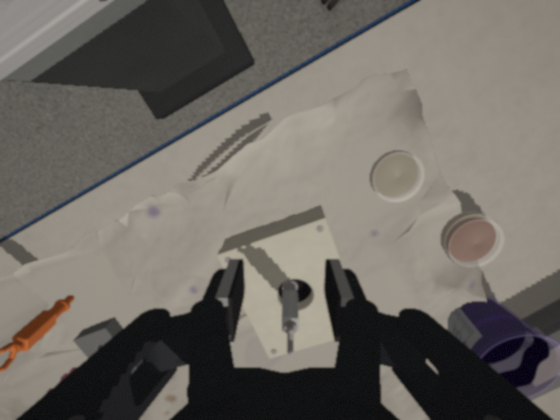

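Post at scene (242,190), standing in the well and clear of the gripper. Bystanders are in their places. I'll check its height and uprightness from two views.

```bash
python3 - <<'E'
from h import *
S=cam("scene");T=cam("top")
v=np.load("pics/w12.npy");W=cam("wrist",dict(tool_pos=v[:3],tcp_rot=v[3:]))
a=plane(S,(236.5,177),119);b=plane(S,(246.8,176.5),119);print("tips scene on z119",a.round(1),b.round(1),((a+b)/2).round(1))
print("tip tri scene+wrist",tri([(S,(246.8,176.5)),(W,(290,350))]))
# upright: axis at base (489.6,125.4), project expected axis
for z in (47,97,119): print(z,"scene",proj(S,(489.5,125.4,z)),"top",proj(T,(489.5,125.4,z)),"wrist",proj(W,(489.5,125.4,z)))
i=cv2.imread("pics/s4f.png")[165:215,220:270];j=cv2.imread("pics/w12.png")[270:360,255:345]
f=lambda p:cv2.convertScaleAbs(cv2.resize(p,(390,390),interpolation=2),alpha=1.7)
cv2.imwrite("pics/c5.png",np.hstack([f(i),f(j)]))
for q in ("scene","top"):
    A=cv2.imread(f"pics/a_{q}.png");B=cv2.imread(f"pics/{q[0]}4f.png")
    d=(cv2.absdiff(A,B).max(2)>40).astype(np.uint8);n,_,st,_=cv2.connectedComponentsWithStats(d);print(q,[tuple(x) for x in st[1:] if x[4]>12])
E
```

```text
tips scene on z119 [478.6 124.  119. ] [499.8 114.1 119. ] [489.2 119.1 119. ]
tip tri scene+wrist (array([501.8, 120.5, 114.2]), array([1.1, 1.1]))
47 scene [242.5 201.9] top [229.2 237.6] wrist [288.6 293.7]
97 scene [241.2 183.8] top [227.4 236.3] wrist [288.9 325.9]
119 scene [240.6 175.5] top [226.6 235.6] wrist [289.  343.7]
scene [(np.int32(0), np.int32(0), np.int32(46), np.int32(96), np.int32(2103)), (np.int32(183), np.int32(0), np.int32(12), np.int32(58), np.int32(141)), (np.int32(158), np.int32(74), np.int32(38), np.int32(81), np.int32(1581)), (np.int32(8), np.int32(135), np.int32(20), np.int32(14), np.int32(129)), (np.int32(0), np.int32(142), np.int32(5), np.int32(12), np.int32(41)), (np.int32(6), np.int32(164), np.int32(13), np.int32(13), np.int32(30)), (np.int32(0), np.int32(168), np.int32(21), np.int32(42), np.int32(162)), (np.int32(237), np.int32(177), np.int32(10), np.int32(21), np.int32(120)), (np.int32(218), np.int32(203), np.int32(22), np.int32(13), np.int32(112)), (np.int32(26), np.int32(206), np.int32(10), np.int32(8), np.int32(35)), (np.int32(13), np.int32(213), np.int32(11), np.int32(16), np.int32(62)), (np.int32(284), np.int32(244), np.int32(14), np.int32(26), np.int32(191)), (np.int32(52), np.int32(257), np.int32(51), np.int32(38), np.int32(881)), (np.int32(281), np.int32(280), np.int32(6), np.int32(6), np.int32(18))]
top [(np.int32(223), np.int32(230), np.int32(17), np.int32(40), np.int32(319)), (np.int32(340), np.int32(246), np.int32(9), np.int32(17), np.int32(77)), (np.int32(71), np.int32(248), np.int32(183), np.int32(172), np.int32(7313)), (np.int32(142), np.int32(278), np.int32(10), np.int32(14), np.int32(80)), (np.int32(227), np.int32(369), np.int32(3), np.int32(13), np.int32(15))]
```

View pics/c5.png

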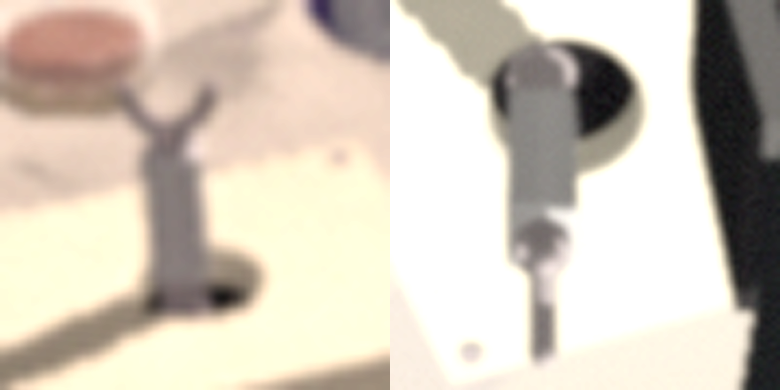

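```bash
python3 - <<'E'
from bench import *
print(hand_in())
E
```

```text
the job is handed in; nothing more can be done
None
```

The tall forked post is mounted in the stand base and pressed home, and I handed the job in at about 21 s of the 72 s allowed. The hand-in reported no verdict.

**What I did:** I gripped the grey forked post (gap 15.7 mm against 16 mm), lifted it out of the rest block and lowered it into the well. I then slid it over the floor at roughly 5–11 N. It dropped into the socket about 7.7 mm from the well centre, and I pressed it in at about 4 N until the force rose as the shoulder seated. Then I released it and drew the gripper clear.

**Last checks:**
- **Depth:** the tool went down 15.9 mm from floor contact to seating, against 16 mm for fully home.
- **Force:** the highest vertical push I read was 13.7 N, at seating. I could only read force at the end of each move, so short peaks in between were not seen.
- **Upright:** the post's image in the scene view matches an upright post at the socket to about 1 pixel.
- **Bystanders:** comparing the scene and top pictures from start and end, only the post, its old place, shadows and the robot changed.

**What disagreed:**
- The two-view height of the fork tip came out at 114 mm where 119 mm was expected. That is measurement scatter, since a post that was not home would stand higher, not lower.
- The well centre differed by about 2 mm between cameras.
- The first 1 mm search steps mostly stuck to the floor, so I raised them to 2 mm.
- The tool had tilted about 2° by the time it found the socket.

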